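# Nest the parts cups in the rack and lock the keeper

### The arm

A 6-joint arm with a two-finger parallel gripper is mounted at the origin on a cart in front of the work surface, level with it; the furniture and walls round the work are solid. World frame = base frame: x ahead of the robot, y to its left, z up, the work surface at z = 0. Lengths are in m, angles in rad, forces in N, time in s.
With the tool pointing down it reaches from about 0.425 to 0.95 m from the base axis. Payload 3.5 kg.
Tool frame: the origin (TCP) lies on the centre line of the jaws, within the pads' length; the fingertips stand 25 mm ahead of it and the grasp point (between the pads) lies 6 mm ahead of it; z points along the fingers, y is the line along which they close (so a half turn about z gives the same grasp; the last joint's range is limited). The gripper opens to 85 mm and grips with 20 to 120 N. Pads are 22 mm wide; open, the fingers measure 114 mm over their backs; the gripper's body (76 mm by 85 mm) begins 54 mm behind the grasp point. The pads swing forward as they close: fully open they stand 13 mm farther back than shut.
Start: joints at [1.092, 0.286, 1.577, -0, 1.279, -0.15], TCP at [0.218, 0.639, 0.256] pointing down, gripper open.
Joint ranges: [-2.77, 2.77], [-0.9, 2.22], [0.21, 2.48], [-1.53, 4.67], [0.24, 2.81], [-2.84, 2.84]. Speed limits (rad/s): [2.79, 2.79, 3.14, 3.14, 3.14, 3.14].

### API

Orientations are given as a unit quaternion [w, x, y, z].
In Python, from plant import env, imaging gives the robot as it stands. The module is installed in compiled form; this text tells all that it offers.
- The arm moves only by the tool move_arm, never from a script. Its arguments are lists of equal length, an entry for each row: "jaw": the opening, from -1 (shut) to 1 (fully open); "travel": the shift along the tool's x, y, z in mm, a list of three; "yaw": the turn about the tool's z in rad. In form: {"jaw": [jaw, ...], "travel": [[x, y, z], ...], "yaw": [yaw, ...]}. A call has 1 to 10 rows; each row shifts and turns the commanded pose from where the row before left it, along the tool's axes as they then stand; what a row does not reach is not made up. A row lasts 1/12 s, in which the tool goes at most 41.7 mm and 7.16 degrees, less where a joint would pass 70% of its speed; a pose out of reach is approached as far as the arm can. A call is refused whole if a number of a shift passes 41.7 or a number of a turn 0.125, either way. A call with a gripper value outside its range is refused whole. The fingers move at their own pace and stop on an object; "squeeze" is the grip in N (left out, the last holds). Time passes only in rows, so rows that do not move let the fingers close. It gives the time, the measured TCP pose, the force, the opening and the grip force at its end, in the units of the state.
- env.observe(): the state, without advancing time (a new reading comes with each control period).
- imaging.read_camera(name): name is "side" or "top"; returns a dict with "frame" (400x640x3 uint8, red, green, blue), "mtx" (3x3 intrinsics, pixels), "rvec" (rotation vector, rad) and "tvec" (3), from world to camera coordinates, as OpenCV has them. Camera axes: x right, y down, z forward; pixel columns grow to the right and rows downward; lengths in m; the calibration is good to about 2 mm. A picture is of the moment at which its call begins. There is no depth.
- env.finish_job(): hands the job in; it is judged then, once.
Trained networks look in the newest picture that a camera, given by its name, has taken for a name from the list of things; names that differ only in an ending like _2 or _b are one class to them, and where a whole thing is asked for, a point or a joint stands for the part that bears it (a point fixed in the world has none). Each returns a list of dicts, best first, with "conf" (0 to 1); they miss things now and then, are a little off and sometimes report something else, mostly with a low value. They report only what shows in the picture. A call takes as long as a camera call. They do not tell look-alikes from the thing itself.
- imaging.boxes_of(camera, target): "box" ([left, top, right, bottom] in pixels, round what is visible of it).
The state is a dict: "clock": time; "joint_pos": joint angles; "dq": joint speeds; "joint_torque": joint torques, N m; "ee_pos": TCP position; "orientation": TCP orientation; "contact_force": force on the tool from outside, world axes, zero at the start; "moment": the same for the moment, N m; "grip_width": opening from 0.0 (shut) to 1.0 (fully open); "gripper_force": force on a finger pad.
Only numpy, scipy, OpenCV 4.12 (cv2) and the standard library are available. Lean on these libraries where they do the work, as an engineer would, in place of code of your own. Each camera call takes 0.05 s, during which the arm holds its last target. There are 200 camera calls.

### The job

Put the parts cups away: lay the loose orange cup in the rack's channel behind the other two, mouth towards the backstop like them, and gently push the row together until all three cups are nested fully into one another and the sliding backstop is driven all the way back. Then swing the red keeper bar fully shut across the channel behind the stack and let go. Do not disturb the bottle, the tape roll or the circuit board, and never ram the cups.

Things in the scene. Friction and masses are not known exactly. Their poses are not given: they have to be found in the camera images.
- rack: fixed grey cup rack, base plate 104 x 390 mm; origin on the worktop under the middle line (x = 0) of its straight channel; x runs across the channel, y along it to the closed end (loading end at -y). Channel floor 12 mm above the worktop, from y = -202 to +170 mm; side guides 52 mm apart, tops 22 mm above the worktop. Keeper hinge at x = -46, y = +21 mm
- home_line (a point): point over the channel, 50 mm above the worktop, at y = +150 mm of the rack: here lies the cup-side face of the black sliding backstop (74 mm wide, top at 87 mm) when fully back against solid metal. It starts up to 30 mm forward of this (not reported), slides with a brake drag of about 4 N and stays where it is pushed
- cup_blue: blue tapered plastic cup, 72 mm long, outer diameter 70 mm at the mouth, 42 mm at the closed base (9 mm chamfer), walls 2.2 mm, inner floor 22 mm above the underside: fully nested cups stand 22 mm apart. Origin: centre of the underside; z: axis, to the mouth. Lies in the channel nearest the backstop, mouth to +y of the rack, origin 32 mm above the worktop, axis rising 12 degrees
- cup_yellow: yellow cup, same shape and frame as the blue one; starts lying in the channel behind (to -y of) the blue one with a gap, mouth to +y of the rack
- cup_orange: orange cup, same shape and frame as the blue one; starts lying on its side on the open worktop, origin about 20 mm above the worktop, axis rising 12 degrees to the mouth
- keeper (a joint): angle of the red keeper bar about its upright hinge on the post: 0 = shut, across the channel along +x of the rack; grows as it opens to the loading end (pi/2 = along -y), up to 2.3; stays where left. Bar 10 mm thick, 14 mm high, middle 34 mm above the worktop, reaching 87 mm from the hinge; it clears the base of the last cup only when the stack is fully home
- keeper_pin (a point): near the top of the black upright pin (12 mm diameter, top 72 mm above the worktop) on the keeper bar, 76 mm from its hinge; this point is 68 mm above the worktop
- bottle: small white dropper bottle with red tip, 38 mm wide, 106 mm tall, standing; origin under its centre. Leave alone
- tape: roll of black tape lying flat, 61 mm wide, 18 mm high; origin under its centre. Leave alone
- board: blue circuit board, 44 x 64 x 15 mm; origin under its centre. Leave alone
There are look-alikes about, which are no part of the job. Of the things that look like the cup_orange, the smaller one is meant.

How it is judged:
By the outcome, as a careful person would: the job done as asked, in the order asked, and still so for the second after the job is handed in, with the robot touching nothing.
It also fails if it takes over 72 s, if anything falls off the work surface, if the arm or the gripper's body presses on something with over 40 N, if the wrist force passes 120 N, or if a joint passes its speed limit or range.

## Working session

There is one attempt and no reset: what is moved stays moved. The work goes in short steps, Python scripts to look and compute and a tool call to move; the robot and the scene stay as the last step left them, time stands still between calls to the robot, and variables do not carry over. Pictures are saved under pics/ and viewed, at most 10 in all, crops included, and the job is handed in when it is done.

Besides the shell and the picture viewer there is one more tool, called after "Request:" as name(argument=value, ...), one argument or row to a line, values as JSON. move_arm: Moves the arm, as the interface text tells. Its arguments: {"type":"object","properties":{"jaw":{"type":"array","items":{"type":"number"}},"travel":{"type":"array","items":{"type":"array","items":{"type":"number"}}},"yaw":{"type":"array","items":{"type":"number"}},"squeeze":{"type":"number"}},"required":["jaw","travel","yaw"]}

```bash
mkdir -p pics
python3 - <<'E'
from plant import env, imaging
import cv2
s=env.observe(); print({k:(v if isinstance(v,(int,float)) else [round(float(x),3) for x in v]) for k,v in s.items()})
for c in("top","side"):
    r=imaging.read_camera(c); cv2.imwrite(f"pics/{c}0.png",r["frame"][:,:,::-1]); print(c,r["mtx"].tolist(),r["rvec"],r["tvec"])
    for t in("rack","cup_blue","cup_yellow","cup_orange","keeper","keeper_pin","bottle","tape","board"):
        print(t,[([round(x) for x in b["box"]],round(b["conf"],2)) for b in imaging.boxes_of(c,t)])
E
```

```text
{'clock': 0.0, 'joint_pos': [1.092, 0.287, 1.578, 0.0, 1.279, -0.15], 'dq': [-0.002, 0.001, -0.002, -0.001, -0.002, 0.0], 'joint_torque': [0.001, -40.599, -29.263, -0.0, 0.006, -0.0], 'ee_pos': [0.218, 0.638, 0.255], 'orientation': [-0.0, 0.164, 0.987, -0.001], 'contact_force': [-0.556, -0.198, 0.937], 'moment': [-0.024, 0.023, -0.015], 'gripper_force': 0.0, 'grip_width': 0.9978368832884131}
top [[470.4713188414107, 0.0, 313.3057289228756], [0.0, 470.4713188414107, 190.78817519543946], [0.0, 0.0, 1.0]] [ 2.13999217 -2.08868903  0.20719693] [0.23198587 0.48926169 1.28388   ]
rack [([230, 135, 364, 182], 0.73)]
cup_blue [([257, 141, 287, 167], 0.74)]
cup_yellow []
cup_orange [([288, 200, 309, 230], 0.87), ([168, 143, 208, 181], 0.87)]
keeper [([286, 166, 318, 172], 0.73), ([286, 197, 308, 227], 0.32)]
keeper_pin [([285, 162, 317, 173], 0.59)]
bottle [([416, 151, 432, 169], 0.49)]
tape [([218, 203, 241, 228], 0.87), ([227, 137, 361, 184], 0.44), ([282, 163, 318, 174], 0.3)]
board [([447, 172, 462, 192], 0.76), ([257, 144, 286, 167], 0.4)]
side [[454.31904949960375, 0.0, 314.61541316934733], [0.0, 454.31904949960375, 200.67395761049244], [0.0, 0.0, 1.0]] [ 2.1569243  -0.34375278  0.19875664] [-0.4175957   0.26489561  1.06654224]
rack [([288, 148, 375, 240], 0.82)]
cup_blue [([309, 165, 332, 192], 0.75)]
cup_yellow [([323, 182, 343, 210], 0.87), ([310, 190, 325, 206], 0.19)]
cup_orange [([277, 139, 312, 164], 0.94)]
keeper [([311, 190, 324, 209], 0.67)]
keeper_pin []
bottle [([373, 250, 386, 270], 0.58), ([322, 181, 347, 207], 0.29)]
tape [([252, 175, 270, 186], 0.65)]
board []
```

Run:
```python
import cv2
a=cv2.imread("pics/top0.png")[110:250,150:480]; cv2.imwrite("pics/top0c.png",cv2.resize(a,None,fx=2.4,fy=2.4,interpolation=cv2.INTER_CUBIC))
a=cv2.imread("pics/side0.png")[120:280,230:430]; cv2.imwrite("pics/side0c.png",cv2.resize(a,None,fx=3.7,fy=3.7,interpolation=cv2.INTER_CUBIC))
```

```text
(no output)
```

View pics/top0c.png

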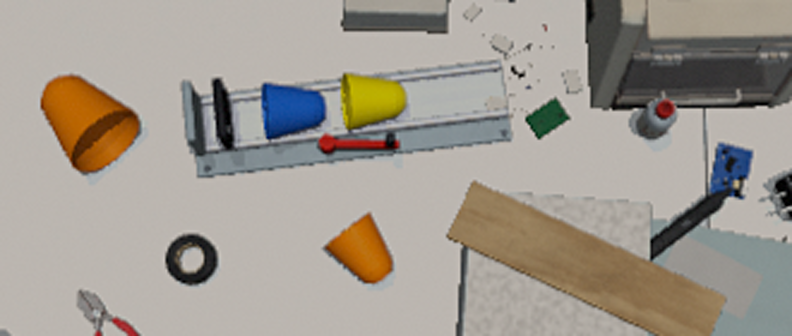

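View pics/side0c.png

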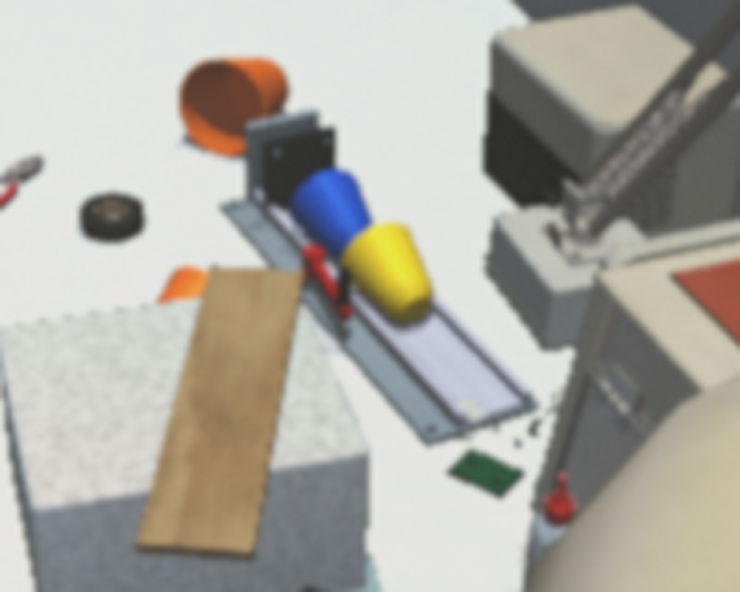

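Top crop: two orange cups, the large one at full-image px (188,162) and the smaller one at (300,214). The smaller one is the one meant, and it has the same size as the blue and yellow cups. Its mouth points up-left. The rack's closed end is at image left, and the keeper is open, lying along the near side. A granite block with an overhanging plank sits close to the small cup.

```bash
cat > h.py <<'E'
import numpy as np, cv2
from scipy.optimize import minimize, least_squares
from plant import env, imaging
def cam(n):
    r=imaging.read_camera(n); r["R"]=cv2.Rodrigues(np.array(r["rvec"]))[0]; r["C"]=-r["R"].T@np.array(r["tvec"]); return r
def ray(r,p,z):
    d=r["R"].T@np.linalg.inv(r["mtx"])@np.array([p[0],p[1],1.]); return r["C"]+d*(z-r["C"][2])/d[2]
def proj(r,P): return cv2.projectPoints(np.array(P,float).reshape(-1,3),np.array(r["rvec"]),np.array(r["tvec"]),np.array(r["mtx"]),None)[0].reshape(-1,2)
def cup(x,y,th,z,tilt=np.radians(12)):
    a=np.array([np.cos(th)*np.cos(tilt),np.sin(th)*np.cos(tilt),np.sin(tilt)]); u=np.array([-np.sin(th),np.cos(th),0]); v=np.cross(a,u)
    t=np.linspace(0,2*np.pi,60); o=np.array([x,y,z])
    return np.vstack([o+a*h+R*(np.cos(t)[:,None]*u+np.sin(t)[:,None]*v) for h,R in((0,.014),(.009,.0225),(.072,.035))])
def fit(r,mask,x0,z):
    m=mask.astype(np.float32); S=4
    ys,xs=np.nonzero(m); l,t,rr,b=xs.min()-8,ys.min()-8,xs.max()+9,ys.max()+9
    M=cv2.resize(m[t:b,l:rr],None,fx=S,fy=S,interpolation=cv2.INTER_LINEAR)
    def cost(q):
        p=proj(r,cup(*q,z)); h=cv2.convexHull(((p-[l,t]+.5)*S).astype(np.float32))
        im=np.zeros_like(M); cv2.fillConvexPoly(im,np.round(h*16).astype(int),1.,lineType=cv2.LINE_AA,shift=4); return np.abs(im-M).sum()/S/S
    best=min((minimize(cost,[x0[0],x0[1],x0[2]+d],method="Nelder-Mead",options=dict(initial_simplex=[[x0[0]+a,x0[1]+c,x0[2]+d+e] for a,c,e in((0,0,0),(.01,0,0),(0,.01,0),(0,0,.2))])) for d in(-.3,0,.3)),key=lambda s:s.fun)
    return best.x,best.fun,m.sum()
def mask(r,col,box):
    h=cv2.cvtColor(r["frame"],cv2.COLOR_RGB2HSV); lo,hi={"o":(5,20),"y":(22,38),"b":(100,125)}[col]
    m=((h[...,0]>=lo)&(h[...,0]<=hi)&(h[...,1]>130)).astype(np.uint8); k=np.zeros_like(m); l,t,rr,b=box; k[t:b,l:rr]=m[t:b,l:rr]
    n,lab,st,_=cv2.connectedComponentsWithStats(k); return lab==1+np.argmax(st[1:,4])
E
python3 - <<'E'
from h import *
r=cam("top"); s=cam("side"); np.set_printoptions(precision=4,suppress=True)
print("C",r["C"],s["C"])
f=lambda a,b:(a/2.4+150,b/2.4+110); g=lambda a,b:(a/3.7+230,b/3.7+120)
for n,p,z in(("o base",(378,270),.02),("o mouth",(347,230),.03)): print(n,ray(r,f(*p),z))
for n,p,z in(("rackRT",(499,60),.005),("RB",(511,140),.003),("LB",(199,178),.003),("hinge",(328,143),.04),("pin",(392,140),.07),("bottle",(655,122),.05),("tape",(191,259),.01)): print(n,ray(r,f(*p),z))
# block/plank heights by triangulation
def tri(p,q):
    P=[c["mtx"]@np.c_[c["R"],np.array(c["tvec"])] for c in(r,s)]
    X=cv2.triangulatePoints(P[0],P[1],np.array(f(*p)).reshape(2,1),np.array(g(*q)).reshape(2,1)).ravel(); return X[:3]/X[3]
print("plank corners",tri((476,182),(302,268)),tri((449,236),(209,266)),tri((725,295),(252,552)))
print("block corner?",tri((652,203),(368,455)))
print("pin top",tri((392,138),(343,270)))
print("rack R bottom",tri((511,140),(430,443)),"R top",tri((499,60),(536,405)))
B=ray(r,f(378,270),.02);Mo=ray(r,f(347,230),.03); th=np.arctan2(*(Mo-B)[1::-1])
print("orange",fit(r,mask(r,"o",(280,190,320,235)),[B[0],B[1],th],.020))
b=ray(r,f(325,105),.035);m=ray(r,f(263,110),.045);th=np.arctan2(*(m-b)[1::-1])
print("blue",fit(r,mask(r,"b",(250,135,292,172)),[b[0],b[1],th],.032))
b=ray(r,f(405,100),.035);m=ray(r,f(343,102),.045)
print("yellow",fit(r,mask(r,"y",(285,130,325,170)),[b[0],b[1],th],.032))
E
```

```text
C [0.2192 0.2349 1.3558] [ 0.1548 -0.8168  0.8313]
o base [0.3966 0.2583 0.02  ]
o mouth [0.4422 0.2963 0.03  ]
rackRT [0.6664 0.1144 0.005 ]
RB [0.5642 0.0989 0.003 ]
LB [0.507  0.4811 0.003 ]
hinge [0.5458 0.3221 0.04  ]
pin [0.5438 0.2451 0.07  ]
bottle [ 0.5785 -0.0683  0.05  ]
tape [0.4058 0.4836 0.01  ]
plank corners [0.4795 0.1515 0.1495] [0.4185 0.1801 0.1456] [ 0.3616 -0.1175  0.1436]
block corner? [ 0.4622 -0.0435  0.1332]
pin top [0.546  0.245  0.0747]
rack R bottom [0.566  0.0985 0.0038] R top [0.6655 0.1147 0.0061]
orange (array([0.3879, 0.2553, 0.6522]), np.float64(57.02734375), np.float32(453.0))
blue (array([0.5925, 0.3312, 1.7008]), np.float64(59.12109375), np.float32(454.0))
yellow (array([0.6073, 0.2341, 1.7081]), np.float64(53.248046875), np.float32(472.0))
```

Run:
```python
import cv2
a=cv2.imread("pics/top0.png")[185:240,275:355]; cv2.imwrite("pics/o.png",cv2.resize(a,None,fx=8,fy=8,interpolation=cv2.INTER_CUBIC))
```

```text
(no output)
```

View pics/o.png

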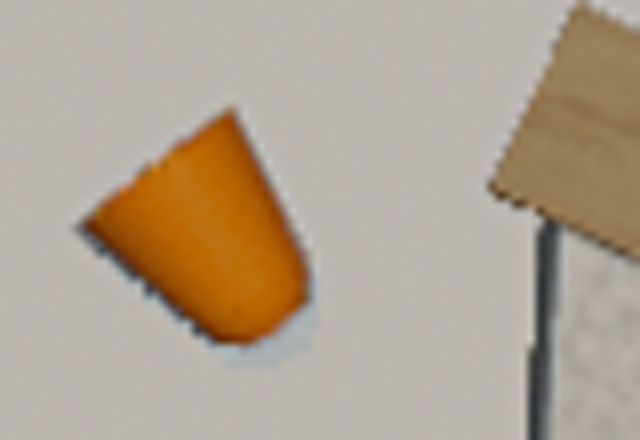

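The enlarged crop shows the smaller orange cup alone. Its mouth edge runs from px (286,213) to (304,198), which measures about 66 mm against the 70 mm given, so this is the right cup. The plank is 0.15 m high and starts about 95 mm away, which leaves enough clearance.

```bash
cat >> h.py <<'E'
O=np.array([.5955,.3081]); YH=np.array([-.1496,.9887]); XH=np.array([.9887,.1496])
def rk(x,y): return O+XH*x/1000+YH*y/1000
def plan(tgt,toolyaw=None):
    s=env.observe(); w,x,y,z=s["orientation"]; from scipy.spatial.transform import Rotation as Ro
    R=Ro.from_quat([x,y,z,w]).as_matrix(); a=np.arctan2(R[1,1],R[0,1]); print("pos",np.round(s["ee_pos"],4),"tooly",round(a,3),"F",np.round(s["contact_force"],1))
    if toolyaw is not None:
        d=(toolyaw-a+np.pi)%(2*np.pi)-np.pi; print("yaw arg total",round(-d,3)); R=Ro.from_euler("z",d).as_matrix()@R
    print("travel total mm (after yaw)",np.round(R.T@(np.array(tgt)-s["ee_pos"])*1000,1))
def inrack():
    s=env.observe(); d=np.array(s["ee_pos"][:2])-O; return d@XH*1000,d@YH*1000,s["ee_pos"][2]*1000
E
python3 -c "
from h import *
plan([.4175,.2779,.15],-.918)"
```

```text
pos [0.2179 0.6388 0.2563] tooly 1.242 F [-0.2 -0.9 -0.3]
yaw arg total 2.16
travel total mm (after yaw) [-60.7 408.  106.3]
```

Request:
move_arm(
  jaw=[1,1,1,1,1,1,1,1,1],
  travel=[
    [0,0,0],
    [0,0,0],
    [0,0,0],
    [0,0,0],
    [0,0,0],
    [0,0,0],
    [0,0,0],
    [0,0,0],
    [0,0,0],
  ],
  yaw=[0.12,0.12,0.12,0.12,0.12,0.12,0.12,0.12,0.12],
)

```text
clock: 1.85
ee_pos: [0.2179, 0.6388, 0.2563]
orientation: [0.0, 0.65, 0.76, -0.0]
contact_force: [0.4, -0.5, 0.4]
grip_width: 1.001
gripper_force: 0.0
```

Request:
move_arm(
  jaw=[1,1,1,1,1,1,1,1,1],
  travel=[
    [0,0,0],
    [0,0,0],
    [0,0,0],
    [0,0,0],
    [0,0,0],
    [0,0,0],
    [0,0,0],
    [0,0,0],
    [0,0,0],
  ],
  yaw=[0.12,0.12,0.12,0.12,0.12,0.12,0.12,0.12,0.12],
)

```text
clock: 2.6
ee_pos: [0.2179, 0.6388, 0.2563]
orientation: [0.0, 0.948, 0.318, -0.0]
contact_force: [0.3, 0.3, -0.4]
grip_width: 1.0
gripper_force: 0.0
```

Request:
move_arm(
  jaw=[1,1,1,1,1,1,1,1,1,1],
  travel=[
    [-6,34,0],
    [-6,34,0],
    [-6,34,0],
    [-6,34,0],
    [-6,34,0],
    [-6,34,0],
    [-6,34,0],
    [-6,34,0],
    [-6,34,0],
    [-6,34,0],
  ],
  yaw=[0,0,0,0,0,0,0,0,0,0],
)

```text
clock: 3.43
ee_pos: [0.3772, 0.3308, 0.2566]
orientation: [-0.0, 0.947, 0.321, 0.0]
contact_force: [0.1, 0.1, 0.2]
grip_width: 1.006
gripper_force: 0.0
```

Request:
move_arm(
  jaw=[1,1,1,1,1,1,1],
  travel=[
    [0,34,0],
    [0,34,0],
    [0,0,35],
    [0,0,35],
    [0,0,35],
    [0,0,0],
    [0,0,0],
  ],
  yaw=[0,0,0,0,0,0,0],
)

```text
clock: 4.02
ee_pos: [0.4168, 0.2777, 0.1498]
orientation: [0.0, 0.947, 0.321, -0.002]
contact_force: [-0.5, -0.3, 1.0]
grip_width: 1.0
gripper_force: 0.0
```

```bash
python3 -c "
from h import *
plan([.4175,.2779,.035],-.918)
r=cam('top');s=cam('side')
a=r['frame'][150:250,250:350,::-1];b=s['frame'][120:220,240:340,::-1]
cv2.imwrite('pics/p1.png',cv2.resize(np.hstack([a,b]),None,fx=4,fy=4,interpolation=cv2.INTER_CUBIC))"
```

```text
pos [0.4168 0.2777 0.1498] tooly -0.918 F [-0.5 -0.3  1. ]
yaw arg total -0.0
travel total mm (after yaw) [  1.2   0.4 114.8]
```

View pics/p1.png

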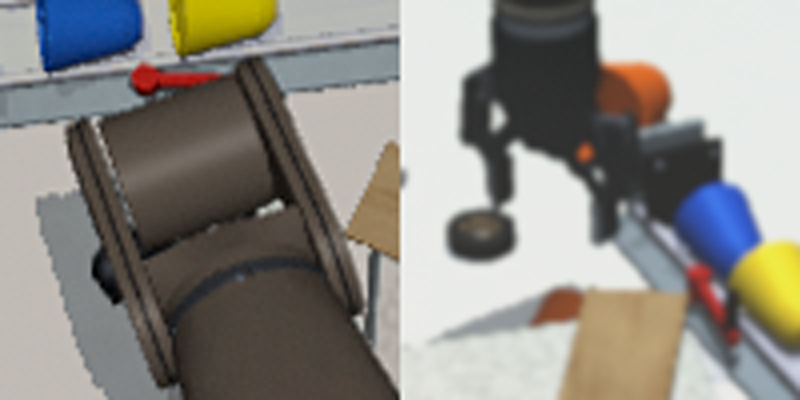

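The side view shows the open fingers hanging over the orange cup, and the top view shows the forearm clear of the plank. I'm descending.

Request:
move_arm(
  jaw=[1,1,1,1,1,1,1],
  travel=[
    [1,0,20],
    [0,0,20],
    [0,0,20],
    [0,0,20],
    [0,0,20],
    [0,0,15],
    [0,0,0],
  ],
  yaw=[0,0,0,0,0,0,0],
)

```text
clock: 4.7
ee_pos: [0.4189, 0.2792, 0.0362]
orientation: [0.0, 0.947, 0.321, -0.0]
contact_force: [-0.4, -0.8, -0.1]
grip_width: 1.003
gripper_force: 0.0
```

Request:
move_arm(
  jaw=[-1,-1,-1,-1,-1,-1,-1,-1],
  travel=[
    [0,0,0],
    [0,0,0],
    [0,0,0],
    [0,0,0],
    [0,0,0],
    [0,0,0],
    [0,0,0],
    [0,0,0],
  ],
  yaw=[0,0,0,0,0,0,0,0],
  squeeze=25,
)

```text
clock: 5.37
ee_pos: [0.4209, 0.2799, 0.0393]
orientation: [-0.0, 0.947, 0.321, 0.003]
contact_force: [-1.1, -0.1, 6.7]
grip_width: 0.701
gripper_force: 26.0
```

Request:
move_arm(
  jaw=[-1,-1,-1,-1,-1,-1,-1],
  travel=[
    [0,0,-5],
    [0,0,-10],
    [0,0,-15],
    [0,0,-20],
    [0,0,-30],
    [0,0,-30],
    [0,0,0],
  ],
  yaw=[0,0,0,0,0,0,0],
)

```text
clock: 5.95
ee_pos: [0.4227, 0.2806, 0.1541]
orientation: [-0.0, 0.947, 0.321, 0.007]
contact_force: [0.5, 0.3, 0.9]
grip_width: 0.703
gripper_force: 26.6
```

```bash
python3 -c "
from h import *
print(env.observe()['grip_width'],env.observe()['gripper_force'])
plan([*rk(0,-119),.15],.150)
r=cam('top');s=cam('side')
a=r['frame'][120:220,250:350,::-1];b=s['frame'][100:200,240:340,::-1]
cv2.imwrite('pics/p2.png',cv2.resize(np.hstack([a,b]),None,fx=4,fy=4,interpolation=cv2.INTER_CUBIC))"
```

```text
0.7026330866563417 26.63333532786055
pos [0.4227 0.2806 0.1541] tooly -0.918 F [0.5 0.3 0.9]
yaw arg total -1.068
travel total mm (after yaw) [-117.6  175.     3.2]
```

View pics/p2.png

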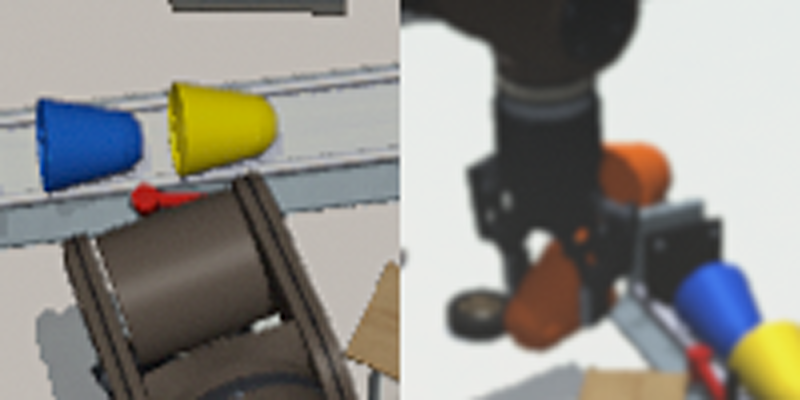

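The cup is lifted, with its base end at about side px (274,183). It may have pitched in the grip, so I'll check that against the model.

```bash
python3 -c "
from h import *
s=cam('side'); m=mask(s,'o',(262,150,300,192)); 
h=cv2.cvtColor(s['frame'],cv2.COLOR_RGB2HSV); m=((h[...,0]>=2)&(h[...,0]<=20)&(h[...,1]>130)); m[:, :265]=0; m[:,298:]=0; m[:158]=0; m[190:]=0
ys,xs=np.nonzero(m); print(m.sum(),xs.min(),xs.max(),ys.min(),ys.max())
e=np.array(env.observe()['ee_pos']); th=.652
best=[]
for tilt in np.radians(range(0,80,4)):
  for L in (.038,.041,.045,.049):
    for dz in(.006,.012,.018):
      a=np.array([np.cos(th)*np.cos(tilt),np.sin(th)*np.cos(tilt),np.sin(tilt)]); o=e-[0,0,dz]-a*L
      p=proj(s,cup(o[0],o[1],th,o[2],tilt)); hull=cv2.convexHull(p.astype(np.float32)); im=np.zeros(m.shape,np.uint8); cv2.fillConvexPoly(im,np.round(hull).astype(int),1)
      lo=np.arange(400)>172
      best.append(((m&(im==0)).sum()+((im==1)&~m)[lo,:].sum(),round(np.degrees(tilt)),L,dz,p[:,0].min().round(),p[:,1].max().round()))
for b in sorted(best)[:12]: print(b)
"
```

```text
284 267 285 159 186
(np.int64(96), 52, 0.038, 0.006, np.float64(267.0), np.float64(189.0))
(np.int64(98), 44, 0.038, 0.006, np.float64(266.0), np.float64(189.0))
(np.int64(102), 60, 0.038, 0.006, np.float64(267.0), np.float64(189.0))
(np.int64(104), 48, 0.038, 0.006, np.float64(266.0), np.float64(189.0))
(np.int64(108), 56, 0.038, 0.006, np.float64(267.0), np.float64(189.0))
(np.int64(110), 68, 0.038, 0.006, np.float64(268.0), np.float64(189.0))
(np.int64(111), 32, 0.038, 0.006, np.float64(266.0), np.float64(189.0))
(np.int64(113), 64, 0.038, 0.006, np.float64(268.0), np.float64(189.0))
(np.int64(113), 72, 0.038, 0.006, np.float64(267.0), np.float64(189.0))
(np.int64(115), 24, 0.038, 0.006, np.float64(265.0), np.float64(188.0))
(np.int64(116), 28, 0.038, 0.006, np.float64(266.0), np.float64(188.0))
(np.int64(116), 76, 0.038, 0.006, np.float64(267.0), np.float64(189.0))
```

Pitch is uncertain, probably base-down, since the thick floor makes the base heavy. Lowering it to the channel floor will lay it back flat. I'll raise it, turn it and carry it to rack y ≈ -130.

Request:
move_arm(
  jaw=[-1,-1,-1,-1,-1,-1,-1,-1,-1,-1],
  travel=[
    [0,0,-20],
    [0,0,-25],
    [0,0,0],
    [0,0,0],
    [0,0,0],
    [0,0,0],
    [0,0,0],
    [0,0,0],
    [0,0,0],
    [0,0,0],
  ],
  yaw=[0,-0.1,-0.12,-0.12,-0.12,-0.12,-0.12,-0.12,-0.12,-0.12],
)

```text
clock: 6.93
ee_pos: [0.4176, 0.2783, 0.1891]
orientation: [-0.001, 0.653, 0.757, -0.002]
contact_force: [-0.7, -0.8, -0.4]
grip_width: 0.704
gripper_force: 26.8
```

```bash
python3 -c "
from h import *
plan([*rk(0,-130),.15],.150)"
```

```text
pos [0.4176 0.2783 0.1891] tooly 0.148 F [-0.7 -0.8 -0.4]
yaw arg total -0.002
travel total mm (after yaw) [-127.1  180.5   38.4]
```

Request:
move_arm(
  jaw=[-1,-1,-1,-1,-1,-1,-1,-1,-1,-1],
  travel=[
    [-12,17,0],
    [-14,20,0],
    [-14,20,0],
    [-14,20,0],
    [-14,20,0],
    [-14,20,0],
    [-14,20,0],
    [-14,20,0],
    [-14,20,0],
    [-3,3,0],
  ],
  yaw=[0,0,0,0,0,0,0,0,0,0],
)

```text
clock: 7.77
ee_pos: [0.6168, 0.1764, 0.1889]
orientation: [-0.0, 0.656, 0.755, -0.001]
contact_force: [-0.5, 0.1, -0.2]
grip_width: 0.698
gripper_force: 26.8
```

Request:
move_arm(
  jaw=[-1,-1,-1,-1],
  travel=[
    [0,0,20],
    [0,0,19],
    [0,0,0],
    [0,0,0],
  ],
  yaw=[0,0,0,0],
)

```text
clock: 8.1
ee_pos: [0.6128, 0.1786, 0.1493]
orientation: [-0.002, 0.655, 0.756, -0.002]
contact_force: [-0.4, 0.0, -0.0]
grip_width: 0.7
gripper_force: 26.8
```

```bash
python3 -c "
from h import *
plan([*rk(0,-130),.053],.150); print(inrack())
s=cam('side')
cv2.imwrite('pics/p3.png',cv2.resize(s['frame'][120:230,270:390,::-1],None,fx=5,fy=5,interpolation=cv2.INTER_CUBIC))"
```

```text
pos [0.6128 0.1786 0.1493] tooly 0.142 F [-0.4  0.  -0. ]
yaw arg total -0.008
travel total mm (after yaw) [ 0.6  2.9 96.2]
(np.float64(-2.2850180428482405), np.float64(-130.6378006941732), np.float64(149.25388790232856))
```

View pics/p3.png

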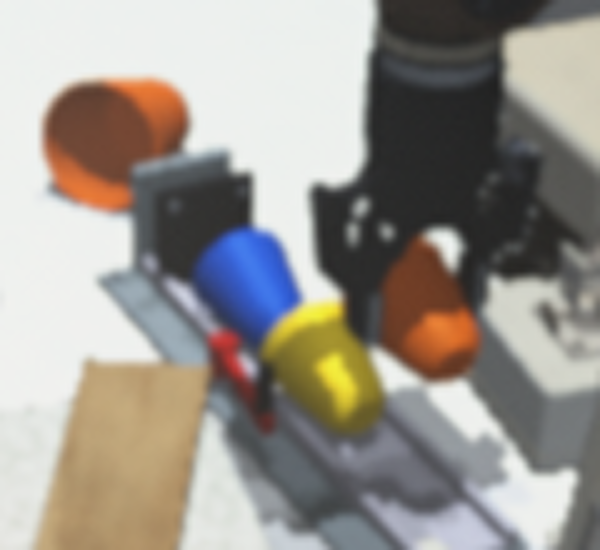

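The orange cup hangs above the channel with its mouth toward the backstop, slightly base-down (base at side px (358,192)). Lowering in small steps.

Request:
move_arm(
  jaw=[-1,-1,-1,-1,-1,-1],
  travel=[
    [0,3,15],
    [0,0,15],
    [0,0,15],
    [0,0,10],
    [0,0,5],
    [0,0,0],
  ],
  yaw=[-0.008,0,0,0,0,0],
)

```text
clock: 8.65
ee_pos: [0.6173, 0.1791, 0.0909]
orientation: [-0.001, 0.652, 0.758, -0.001]
contact_force: [-0.2, -0.1, -0.9]
grip_width: 0.7
gripper_force: 26.8
```

Request:
move_arm(
  jaw=[-1,-1,-1,-1,-1,-1],
  travel=[
    [0,0,5],
    [0,0,5],
    [0,0,5],
    [0,0,5],
    [0,0,0],
    [0,0,0],
  ],
  yaw=[0,0,0,0,0,0],
)

```text
clock: 9.15
ee_pos: [0.6177, 0.179, 0.0718]
orientation: [-0.0, 0.652, 0.758, -0.0]
contact_force: [-0.1, 0.8, -0.9]
grip_width: 0.699
gripper_force: 26.8
```

Request:
move_arm(
  jaw=[-1,-1,-1,-1,-1,-1],
  travel=[
    [0,0,3],
    [0,0,3],
    [0,0,3],
    [0,0,3],
    [0,0,0],
    [0,0,0],
  ],
  yaw=[0,0,0,0,0,0],
)

```text
clock: 9.65
ee_pos: [0.6178, 0.179, 0.0599]
orientation: [-0.0, 0.652, 0.758, -0.0]
contact_force: [-0.0, 0.1, -0.3]
grip_width: 0.703
gripper_force: 26.8
```

Request:
move_arm(
  jaw=[-1,-1,-1,-1,-1,-1,-1],
  travel=[
    [0,-2,0],
    [0,0,2],
    [0,0,2],
    [0,0,2],
    [0,0,2],
    [0,0,0],
    [0,0,0],
  ],
  yaw=[0,0,0,0,0,0,0],
)

```text
clock: 10.23
ee_pos: [0.6159, 0.1787, 0.052]
orientation: [-0.0, 0.652, 0.758, -0.0]
contact_force: [-0.1, -0.1, -0.5]
grip_width: 0.697
gripper_force: 26.8
```

```bash
python3 -c "
from h import *
plan([*rk(0,-130),.052],.150); print(inrack())
s=cam('side')
cv2.imwrite('pics/p4.png',cv2.resize(s['frame'][140:250,270:390,::-1],None,fx=5,fy=5,interpolation=cv2.INTER_CUBIC))"
```

```text
pos [0.6159 0.1787 0.052 ] tooly 0.15 F [-0.1 -0.1 -0.5]
yaw arg total -0.0
travel total mm (after yaw) [ 1.  -0.8  0. ]
(np.float64(0.8119520816785729), np.float64(-130.95501091645056), np.float64(52.03598866216602))
```

View pics/p4.png

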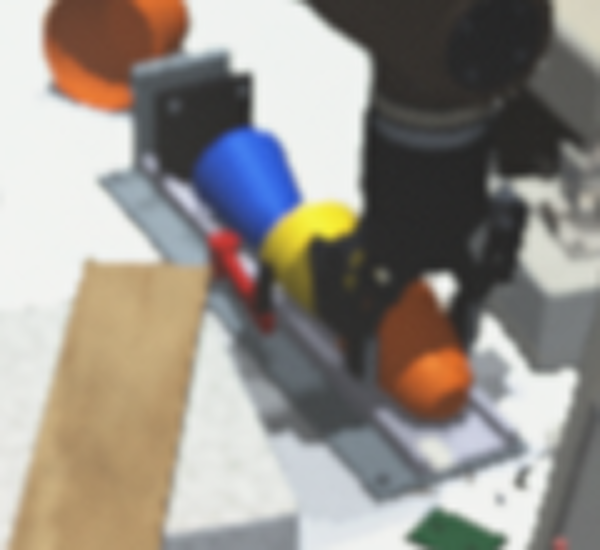

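The cup sits just over the channel floor, in line, behind the yellow one. Setting it down and releasing.

Request:
move_arm(
  jaw=[-1,-1,0.45,0.5,0.6,0.8,1,1],
  travel=[
    [0,0,1],
    [0,0,0],
    [0,0,0],
    [0,0,0],
    [0,0,0],
    [0,0,0],
    [0,0,0],
    [0,0,0],
  ],
  yaw=[0,0,0,0,0,0,0,0],
)

```text
clock: 10.95
ee_pos: [0.6161, 0.1788, 0.0514]
orientation: [0.0, 0.652, 0.758, 0.0]
contact_force: [-0.5, -0.2, 0.9]
grip_width: 0.999
gripper_force: 0.0
```

Request:
move_arm(
  jaw=[1,1,1,1,1,1,1,1],
  travel=[
    [0,0,-10],
    [0,0,-20],
    [0,0,-30],
    [0,0,-30],
    [0,0,-20],
    [0,0,0],
    [0,0,0],
    [0,0,0],
  ],
  yaw=[0,0,0,0,0,0,0,0],
)

```text
clock: 11.62
ee_pos: [0.6154, 0.1787, 0.1606]
orientation: [-0.0, 0.652, 0.758, -0.001]
contact_force: [-0.9, -0.0, -0.7]
grip_width: 0.999
gripper_force: 0.0
```

```bash
python3 -c "
from h import *
plan([*rk(0,-205),.17],.150); print(inrack())
s=cam('side'); h=cv2.cvtColor(s['frame'],cv2.COLOR_RGB2HSV)
m=((h[...,0]>=2)&(h[...,0]<=20)&(h[...,1]>130)); m[:,:335]=0;m[:,380:]=0;m[:185]=0;m[235:]=0; ys,xs=np.nonzero(m); print(m.sum(),xs.min(),xs.max(),ys.min(),ys.max())
for y in(-165,-170,-175,-180):
  p=proj(s,cup(*rk(0,y),1.721,.032)); print(y,p.min(0).round(),p.max(0).round())
"
```

```text
pos [0.6154 0.1787 0.1606] tooly 0.15 F [-0.9 -0.  -0.7]
yaw arg total 0.0
travel total mm (after yaw) [-74.1  -0.3  -9.4]
(np.float64(0.2751700149147371), np.float64(-130.93058603955222), np.float64(160.5914471838195))
440 338 363 197 222
-165 [335. 194.] [362. 223.]
-170 [336. 195.] [363. 224.]
-175 [337. 196.] [364. 224.]
-180 [338. 196.] [365. 225.]
```

Request:
move_arm(
  jaw=[-1,-1,-1,-1,-1,-1,-1,-1,-1,-1],
  travel=[
    [-20,0,0],
    [-30,0,0],
    [-25,0,0],
    [0,0,0],
    [0,0,30],
    [0,0,30],
    [0,0,25],
    [0,0,15],
    [0,0,9],
    [0,0,0],
  ],
  yaw=[0,0,0,0,0,0,0,0,0,0],
)

```text
clock: 12.5
ee_pos: [0.6252, 0.1049, 0.0491]
orientation: [-0.002, 0.652, 0.758, -0.002]
contact_force: [-0.1, 0.2, 0.1]
grip_width: -0.001
gripper_force: 0.0
```

```bash
python3 -c "
from h import *
plan([*rk(0,-190),.051],.150); print(inrack(),env.observe()['grip_width'])"
```

```text
pos [0.6252 0.1049 0.0491] tooly 0.15 F [-0.1  0.2  0.1]
yaw arg total 0.0
travel total mm (after yaw) [15.4  1.  -1.9]
(np.float64(-1.0360318865984413), np.float64(-205.3567779034088), np.float64(49.0951085464258)) -0.00127618403259272
```

Request:
move_arm(
  jaw=[-1,-1,-1,-1,-1,-1,-1,-1,-1,-1],
  travel=[
    [3,1,-1],
    [3,0,0],
    [3,0,0],
    [3,0,0],
    [3,0,0],
    [3,0,0],
    [3,0,0],
    [3,0,0],
    [3,0,0],
    [3,0,0],
  ],
  yaw=[0,0,0,0,0,0,0,0,0,0],
)

```text
clock: 13.33
ee_pos: [0.6238, 0.1346, 0.0534]
orientation: [0.0, 0.652, 0.758, 0.0]
contact_force: [0.4, -0.2, 0.4]
grip_width: 0.003
gripper_force: 0.4
```

Request:
move_arm(
  jaw=[-1,-1,-1,-1,-1,-1,-1,-1,-1,-1],
  travel=[
    [4,0,0],
    [4,0,0],
    [4,0,0],
    [4,0,0],
    [4,0,0],
    [4,0,0],
    [4,0,0],
    [4,0,0],
    [4,0,0],
    [4,0,0],
  ],
  yaw=[0,0,0,0,0,0,0,0,0,0],
)

```text
clock: 14.17
ee_pos: [0.6177, 0.1743, 0.0533]
orientation: [0.0, 0.652, 0.758, -0.0]
contact_force: [0.2, -1.4, 1.2]
grip_width: -0.003
gripper_force: 0.6
```

```bash
python3 -c "
from h import *
plan([*rk(0,24),.051],.150); print(inrack())
s=cam('side')
cv2.imwrite('pics/p5.png',cv2.resize(s['frame'][140:250,270:390,::-1],None,fx=5,fy=5,interpolation=cv2.INTER_CUBIC))"
```

```text
pos [0.6177 0.1743 0.0533] tooly 0.15 F [ 0.2 -1.4  1.2]
yaw arg total -0.0
travel total mm (after yaw) [159.6  -2.    2.3]
(np.float64(1.9392746794142572), np.float64(-135.5648552274209), np.float64(53.32663336755375))
```

View pics/p5.png

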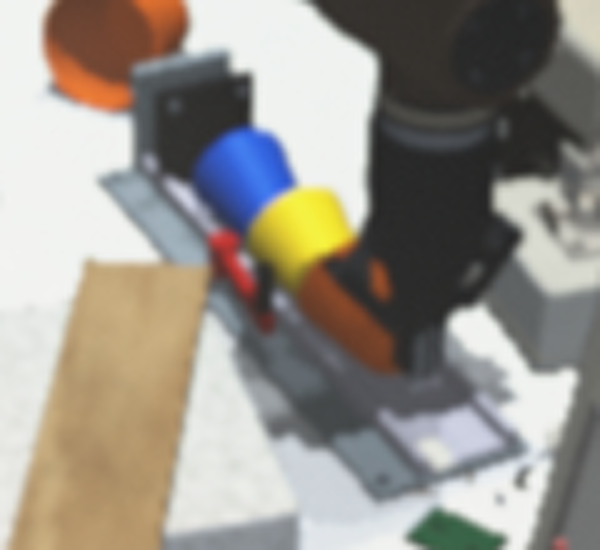

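The orange cup is tracking straight and entering the yellow one, with low forces. I'll keep pushing.

Request:
move_arm(
  jaw=[-1,-1,-1,-1,-1,-1,-1,-1,-1,-1],
  travel=[
    [4,-1,0],
    [4,-1,1],
    [4,0,1],
    [4,0,0],
    [4,0,0],
    [4,0,0],
    [4,0,0],
    [4,0,0],
    [4,0,0],
    [4,0,0],
  ],
  yaw=[0,0,0,0,0,0,0,0,0,0],
)

```text
clock: 15.05
ee_pos: [0.6097, 0.2136, 0.0513]
orientation: [-0.0, 0.652, 0.758, -0.0]
contact_force: [0.0, -2.0, 0.3]
grip_width: -0.002
gripper_force: 0.9
```

Request:
move_arm(
  jaw=[-1,-1,-1,-1,-1,-1,-1,-1,-1,-1],
  travel=[
    [4,0,0],
    [4,0,0],
    [4,0,0],
    [4,0,0],
    [4,0,0],
    [4,0,0],
    [4,0,0],
    [4,0,0],
    [4,0,0],
    [4,0,0],
  ],
  yaw=[0,0,0,0,0,0,0,0,0,0],
)

```text
clock: 15.88
ee_pos: [0.6037, 0.2532, 0.0513]
orientation: [-0.0, 0.652, 0.758, -0.0]
contact_force: [0.7, -0.8, -0.0]
grip_width: 0.004
gripper_force: 0.7
```

```bash
python3 -c "
from h import *
plan([*rk(0,24),.051],.150); print(inrack())
for c in('top','side'):
  imaging.read_camera(c)
  for t in('cup_blue','cup_yellow'): print(c,t,imaging.boxes_of(c,t)[:1])"
```

```text
pos [0.6037 0.2532 0.0513] tooly 0.15 F [ 0.7 -0.8 -0. ]
yaw arg total 0.0
travel total mm (after yaw) [79.5  0.   0.3]
(np.float64(-0.06326436191688026), np.float64(-55.511015302862894), np.float64(51.28513376776102))
top cup_blue [{'box': [245.0, 145.9, 269.4, 167.9], 'conf': 0.85}]
top cup_yellow [{'box': [269.3, 142.4, 284.6, 168.5], 'conf': 0.53}]
side cup_blue [{'box': [303.0, 159.6, 325.8, 181.6], 'conf': 0.54}]
side cup_yellow [{'box': [311.1, 170.6, 324.6, 184.8], 'conf': 0.47}]
```

Request:
move_arm(
  jaw=[-1,-1,-1,-1,-1,-1,-1,-1,-1,-1],
  travel=[
    [3,0,0],
    [3,0,0],
    [3,0,0],
    [3,0,0],
    [3,0,0],
    [3,0,0],
    [3,0,0],
    [3,0,0],
    [3,0,0],
    [3,0,0],
  ],
  yaw=[0,0,0,0,0,0,0,0,0,0],
)

```text
clock: 17.02
ee_pos: [0.5992, 0.2828, 0.0513]
orientation: [-0.0, 0.652, 0.758, -0.0]
contact_force: [0.4, -1.0, 0.5]
grip_width: -0.002
gripper_force: 1.0
```

Request:
move_arm(
  jaw=[-1,-1,-1,-1,-1,-1,-1,-1,-1,-1],
  travel=[
    [2,0,0],
    [2,0,0],
    [2,0,0],
    [2,0,0],
    [2,0,0],
    [2,0,0],
    [2,0,0],
    [2,0,0],
    [2,0,0],
    [2,0,0],
  ],
  yaw=[0,0,0,0,0,0,0,0,0,0],
)

```text
clock: 17.85
ee_pos: [0.5963, 0.3024, 0.0513]
orientation: [-0.0, 0.652, 0.758, -0.0]
contact_force: [0.6, -1.6, 0.8]
grip_width: 0.005
gripper_force: 1.0
```

```bash
python3 -c "
from h import *
plan([*rk(0,24),.051],.150); print(inrack())
for c in('top','side'):
  imaging.read_camera(c)
  for t in('cup_blue','cup_yellow'): print(c,t,imaging.boxes_of(c,t)[:1])"
```

```text
pos [0.5963 0.3024 0.0513] tooly 0.15 F [ 0.6 -1.6  0.8]
yaw arg total -0.0
travel total mm (after yaw) [29.8  0.   0.3]
(np.float64(-0.046786082340921874), np.float64(-5.768441735062675), np.float64(51.28856018419867))
top cup_blue [{'box': [246.3, 145.7, 257.3, 167.0], 'conf': 0.7}]
top cup_yellow [{'box': [258.4, 144.8, 266.9, 167.5], 'conf': 0.47}]
side cup_blue []
side cup_yellow [{'box': [307.4, 164.6, 317.4, 180.1], 'conf': 0.44}]
```

Request:
move_arm(
  jaw=[-1,-1,-1,-1,-1,-1,-1,-1,-1],
  travel=[
    [2,0,0],
    [2,0,0],
    [2,0,0],
    [2,0,0],
    [2,0,0],
    [2,0,0],
    [1,0,0],
    [1,0,0],
    [1,0,0],
  ],
  yaw=[0,0,0,0,0,0,0,0,0],
)

```text
clock: 18.9
ee_pos: [0.5946, 0.3159, 0.0516]
orientation: [0.001, 0.652, 0.758, -0.001]
contact_force: [0.8, -6.0, 1.0]
grip_width: 0.0
gripper_force: 3.1
```

Request:
move_arm(
  jaw=[-1,-1,-1,-1,-1],
  travel=[
    [1,0,0],
    [1,0,0],
    [1,0,0],
    [1,0,0],
    [1,0,0],
  ],
  yaw=[0,0,0,0,0],
)

```text
clock: 19.32
ee_pos: [0.5939, 0.3208, 0.0516]
orientation: [0.001, 0.652, 0.758, -0.001]
contact_force: [1.4, -5.9, 1.2]
grip_width: -0.001
gripper_force: 3.1
```

```bash
python3 -c "
from h import *
plan([*rk(0,24),.051],.150); print(inrack())
for c in('top','side'):
  imaging.read_camera(c)
  for t in('cup_blue','cup_yellow','cup_orange'): print(c,t,[b['box'] for b in imaging.boxes_of(c,t)[:2]])"
```

```text
pos [0.5939 0.3208 0.0516] tooly 0.15 F [ 1.4 -5.9  1.2]
yaw arg total 0.0
travel total mm (after yaw) [11.2 -0.3  0.5]
(np.float64(0.33593288303092395), np.float64(12.80961190346219), np.float64(51.56394511286886))
top cup_blue []
top cup_yellow [[251.7, 145.0, 260.6, 168.6]]
top cup_orange [[261.6, 147.6, 264.2, 168.5], [164.3, 141.4, 210.4, 178.7]]
side cup_blue [[312.0, 187.5, 326.0, 207.0], [301.9, 160.0, 317.1, 173.5]]
side cup_yellow []
side cup_orange [[305.4, 171.0, 326.2, 189.8], [278.3, 134.8, 311.1, 164.1]]
```

Request:
move_arm(
  jaw=[-1,-1,-1,-1,-1,-1],
  travel=[
    [1,0,0],
    [1,0,0],
    [1,0,0],
    [1,0,0],
    [1,0,0],
    [1,0,0],
  ],
  yaw=[0,0,0,0,0,0],
)

```text
clock: 20.22
ee_pos: [0.593, 0.3267, 0.0515]
orientation: [0.001, 0.652, 0.758, -0.001]
contact_force: [0.5, -6.5, 1.5]
grip_width: 0.003
gripper_force: 3.1
```

Request:
move_arm(
  jaw=[-1,-1,-1,-1],
  travel=[
    [1,0,0],
    [1,0,0],
    [1,0,0],
    [0,0,0],
  ],
  yaw=[0,0,0,0],
)

```text
clock: 20.55
ee_pos: [0.593, 0.3284, 0.0518]
orientation: [0.002, 0.652, 0.759, -0.002]
contact_force: [0.5, -10.2, 3.0]
grip_width: 0.0
gripper_force: 5.1
```

Request:
move_arm(
  jaw=[-1,-1,-1],
  travel=[
    [1,0,0],
    [0,0,0],
    [0,0,0],
  ],
  yaw=[0,0,0],
)

```text
clock: 20.8
ee_pos: [0.5931, 0.3286, 0.0518]
orientation: [0.002, 0.652, 0.759, -0.002]
contact_force: [2.2, -12.5, 3.6]
grip_width: 0.002
gripper_force: 6.2
```

Request:
move_arm(
  jaw=[-1,-1,-1],
  travel=[
    [1,0,0],
    [0,0,0],
    [0,0,0],
  ],
  yaw=[0,0,0],
)

```text
clock: 21.05
ee_pos: [0.5933, 0.3288, 0.052]
orientation: [0.003, 0.652, 0.759, -0.003]
contact_force: [2.7, -14.1, 4.3]
grip_width: -0.005
gripper_force: 7.4
```

```bash
python3 -c "
from h import *
plan([*rk(0,24),.051],.150); print(inrack())
r=cam('top');s=cam('side')
# home line expected edges of backstop/cups
for y,z in((150,.087),(150,.05),(128,.08),(106,.08),(21,.041)):
  print(y,z,proj(r,[*rk(0,y),z]).round(1),proj(s,[*rk(0,y),z]).round(1))
a=r['frame'][130:190,220:300,::-1];b=s['frame'][135:195,275:355,::-1]
cv2.imwrite('pics/p6.png',cv2.resize(np.vstack([np.hstack([a,b])]),None,fx=5,fy=5,interpolation=cv2.INTER_CUBIC))"
```

```text
pos [0.5933 0.3288 0.052 ] tooly 0.152 F [  2.7 -14.1   4.3]
yaw arg total 0.002
travel total mm (after yaw) [ 3.2 -0.9  1. ]
(np.float64(0.8807969956972769), np.float64(20.827594695926265), np.float64(52.02283581484363))
150 0.087 [[238.  154.9]] [[309.2 155.2]]
150 0.05 [[240.1 158.4]] [[309.2 164.8]]
128 0.08 [[246.2 154.6]] [[312.2 160. ]]
106 0.08 [[254.  153.7]] [[315.2 163. ]]
21 0.041 [[284.9 153.8]] [[327.1 185.5]]
```

View pics/p6.png

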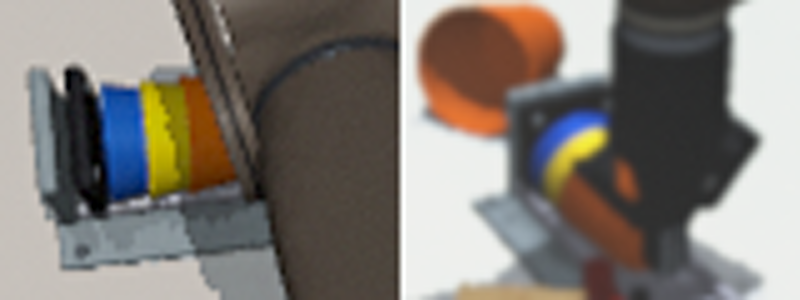

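Both crops show the cups nested. The rims are evenly spaced at about 8.5 px, where 22 mm would be about 8.1 px, and the backstop is at the back. The force rises with almost no motion. One more gentle squeeze to confirm it's a hard stop.

Request:
move_arm(
  jaw=[-1,-1,-1,-1,-1,-1],
  travel=[
    [1,0,0],
    [0,0,0],
    [1,0,0],
    [0,0,0],
    [1,0,0],
    [0,0,0],
  ],
  yaw=[0,0,0,0,0,0],
)

```text
clock: 21.65
ee_pos: [0.5936, 0.3294, 0.0525]
orientation: [0.005, 0.651, 0.759, -0.004]
contact_force: [3.2, -22.3, 5.6]
grip_width: 0.003
gripper_force: 11.0
```

```bash
python3 -c "
from h import *
plan([*rk(0,-10),.051],.150); print(inrack())"
```

```text
pos [0.5936 0.3294 0.0525] tooly 0.153 F [  3.2 -22.3   5.6]
yaw arg total 0.003
travel total mm (after yaw) [-31.4  -1.3   1.9]
(np.float64(1.3405291074617613), np.float64(21.375380766982392), np.float64(52.45652303260867))
```

It's a hard stop at 22 N. Backing off.

Request:
move_arm(
  jaw=[-1,-1,-1,-1,-1,-1,-1,-1,-1,-1],
  travel=[
    [-2,0,0],
    [-4,0,0],
    [-6,0,0],
    [-15,0,0],
    [-30,0,0],
    [-30,0,0],
    [-20,0,-20],
    [-20,0,-30],
    [-20,0,-30],
    [0,0,-20],
  ],
  yaw=[0,0,0,0,0,0,0,0,0,0],
)

```text
clock: 22.48
ee_pos: [0.6148, 0.1875, 0.1543]
orientation: [0.001, 0.653, 0.757, 0.001]
contact_force: [0.5, 0.7, 0.8]
grip_width: 0.005
gripper_force: 0.0
```

```bash
python3 -c "
from h import *
print(inrack())
r=cam('top');s=cam('side')
for n,c in(('top',r),('side',s)):
  for t in('cup_blue','cup_yellow','cup_orange','keeper_pin','keeper'): print(n,t,[np.round(b['box'],1).tolist() for b in imaging.boxes_of(n,t)[:2]])
a=r['frame'][130:190,220:320,::-1];b=s['frame'][135:215,275:355,::-1]; b=cv2.resize(b,(60*1,60))if 0 else b[:60]
cv2.imwrite('pics/p7.png',cv2.resize(np.hstack([a,s['frame'][145:205,295:355,::-1]]),None,fx=5,fy=5,interpolation=cv2.INTER_CUBIC))
h=np.array(rk(-46,21)); print('hinge',h)
for th in(1.4,1.5,1.57,1.65,1.75,1.85):
  P=rk(-46+76*np.cos(th),21-76*np.sin(th)); print(th,proj(r,[*P,.072]).round(1),proj(s,[*P,.072]).round(1))"
```

```text
(np.float64(1.0225392039162515), np.float64(-122.15983558457376), np.float64(154.27457812495027))
top cup_blue [[240.8, 144.8, 249.2, 170.2]]
top cup_yellow [[252.8, 147.2, 259.5, 168.7]]
top cup_orange [[168.9, 142.3, 209.3, 180.1], [257.6, 143.4, 276.9, 168.3]]
top keeper_pin [[283.2, 161.8, 316.0, 174.1]]
top keeper [[284.9, 166.6, 315.8, 175.0]]
side cup_blue []
side cup_yellow []
side cup_orange [[275.5, 134.9, 308.5, 163.4], [303.0, 164.2, 329.9, 189.1]]
side keeper_pin [[311.0, 185.4, 327.5, 204.9]]
side keeper [[309.4, 188.0, 324.1, 208.7]]
hinge [0.5468782 0.3219811]
1.4 [[311.9 158.8]] [[329.6 191.6]]
1.5 [[312.6 161.3]] [[327.5 192.3]]
1.57 [[312.9 163.1]] [[326.  192.8]]
1.65 [[313.  165.2]] [[324.2 193.3]]
1.75 [[313.  167.8]] [[321.8 193.7]]
1.85 [[312.8 170.5]] [[319.4 194. ]]
```

View pics/p7.png

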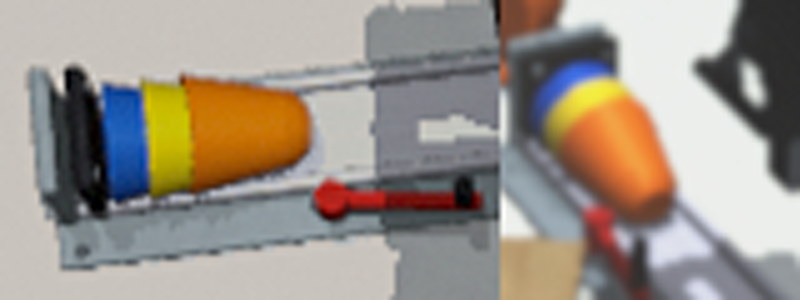

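The stack is fully nested: rims at crop x 103, 143 and 183, which is 22 mm apart, with the backstop home and the cup base just clear of the keeper line. The pin top is at top px (312.8,166.6) and side px (323,192). Both give keeper ≈ 1.70 rad. Next I'll turn and move behind the pin on its outer side.

Request:
move_arm(
  jaw=[-1,-1,-1,-1,-1,-1,-1,-1,-1,-1],
  travel=[
    [0,0,-20],
    [0,0,-20],
    [0,0,0],
    [0,0,0],
    [0,0,0],
    [0,0,0],
    [0,0,0],
    [0,0,0],
    [0,0,0],
    [0,0,0],
  ],
  yaw=[0.12,0.12,0.12,0.12,0.12,0.12,0.12,0.12,0.12,0.12],
)

```text
clock: 23.92
ee_pos: [0.6131, 0.1906, 0.191]
orientation: [-0.0, 0.967, 0.255, -0.0]
contact_force: [0.1, -0.0, -0.3]
grip_width: 0.005
gripper_force: 0.0
```

Request:
move_arm(
  jaw=[-1,-1,-1,-1,-1,-1],
  travel=[
    [0,0,0],
    [0,0,0],
    [0,0,0],
    [0,0,0],
    [0,0,0],
    [0,0,0],
  ],
  yaw=[0.12,0.12,0.12,0.12,0.02,0],
)

```text
clock: 24.42
ee_pos: [0.6132, 0.1906, 0.191]
orientation: [0.0, 1.0, 0.011, -0.0]
contact_force: [-0.7, 0.5, 0.0]
grip_width: -0.0
gripper_force: 0.0
```

```bash
python3 -c "
from h import *
plan([*rk(-83.6,-50.8),.072],-1.55); print(inrack())"
```

```text
pos [0.6132 0.1906 0.191 ] tooly -1.548 F [-0.7  0.5  0. ]
yaw arg total 0.002
travel total mm (after yaw) [-91.5 -56.7 119.1]
(np.float64(-0.11532348008949213), np.float64(-118.84278409047413), np.float64(191.03576424843504))
```

Request:
move_arm(
  jaw=[-1,-1,-1,-1,-1,-1,-1,-1,-1,-1],
  travel=[
    [-23,-14,0],
    [-23,-14,0],
    [-23,-14,0],
    [-22.5,-14.7,0],
    [0,0,30],
    [0,0,30],
    [0,0,30],
    [0,0,20],
    [0,0,9],
    [0,0,0],
  ],
  yaw=[0,0,0,0,0,0,0,0,0,0],
)

```text
clock: 25.25
ee_pos: [0.5188, 0.2448, 0.0696]
orientation: [0.001, 1.0, 0.011, -0.003]
contact_force: [0.3, 0.0, -0.0]
grip_width: -0.004
gripper_force: 0.0
```

```bash
python3 -c "
from h import *
plan([*rk(-83.6,-50.8),.072],-1.55); print(inrack())"
```

```text
pos [0.5188 0.2448 0.0696] tooly -1.548 F [ 0.3  0.  -0. ]
yaw arg total 0.002
travel total mm (after yaw) [ 1.6 -0.5 -2.4]
(np.float64(-85.30567396035141), np.float64(-51.11277886908373), np.float64(69.63772562005452))
```

Request:
move_arm(
  jaw=[-1,-1,-1,-1,-1,-1,-1,-1,-1,-1],
  travel=[
    [5,0,-2],
    [4,0,0],
    [3,0,0],
    [6.5,1.2,0],
    [6.5,1.2,0],
    [6.5,1.2,0],
    [6.5,1.2,0],
    [6.5,1.2,0],
    [6.5,1.2,0],
    [0,0,0],
  ],
  yaw=[0,0,0,-0.085,-0.085,-0.085,-0.085,-0.085,-0.085,0],
)

```text
clock: 26.08
ee_pos: [0.5739, 0.2478, 0.0762]
orientation: [0.0, 0.965, 0.263, 0.002]
contact_force: [0.5, 0.4, -0.0]
grip_width: 0.001
gripper_force: 0.0
```

```bash
cat > k.py <<'E'
from h import *
th=float(input() or 0)
t=np.array([np.sin(th),np.cos(th)]);r_=np.array([np.cos(th),-np.sin(th)]); p=np.array([-46,21])+76*r_-17*t
plan([*rk(*p),.072],-th+.1502); print(inrack(),"want",p)
r=cam('top');s=cam('side')
for n in('top','side'):
  print(n,[(np.round(b['box'],1).tolist(),round(b['conf'],2)) for t in('keeper','keeper_pin') for b in imaging.boxes_of(n,t)[:1]])
P=rk(*(np.array([-46,21])+76*r_)); print('pin pred',proj(r,[*P,.072]).round(1),proj(s,[*P,.072]).round(1))
E
echo 1.19|python3 k.py
```

```text
pos [0.5739 0.2478 0.0762] tooly -1.039 F [ 0.5  0.4 -0. ]
yaw arg total 0.001
travel total mm (after yaw) [-2.8 -1.6  4.1]
(np.float64(-30.335108615567453), np.float64(-56.358750142477284), np.float64(76.15637015220648)) want [-33.53612215 -55.87425934]
top [([285.3, 163.1, 293.3, 174.6], 0.5)]
side [([310.4, 185.8, 339.2, 201.6], 0.65), ([303.9, 167.1, 325.8, 189.0], 0.56)]
pin pred [[309.7 153.8]] [[333.3 189.7]]
```

The keeper is swinging: its side box now reaches x=339, where it was 327. I'll continue the arc.

Request:
move_arm(
  jaw=[-1,-1,-1,-1,-1,-1,-1,-1],
  travel=[
    [4,0,2],
    [6.5,1,1],
    [6.5,1.2,0],
    [6.5,1.2,0],
    [6.5,1.2,0],
    [6.5,1.2,0],
    [6.5,1.2,0],
    [0,0,0],
  ],
  yaw=[-0.085,-0.085,-0.085,-0.085,-0.085,-0.085,-0.085,0],
)

```text
clock: 27.05
ee_pos: [0.6069, 0.2736, 0.0714]
orientation: [0.0, 0.845, 0.534, 0.0]
contact_force: [-0.5, 0.3, 0.2]
grip_width: -0.001
gripper_force: 0.0
```

```bash
echo 0.595|python3 k.py
```

```text
pos [0.6069 0.2736 0.0714] tooly -0.444 F [-0.5  0.3  0.2]
yaw arg total 0.001
travel total mm (after yaw) [ 0.9  0.9 -0.6]
(np.float64(6.140879611382384), np.float64(-35.858839701680964), np.float64(71.38761769419538)) want [  7.41063709 -35.67718982]
top [([285.7, 162.8, 292.8, 172.8], 0.64), ([283.1, 159.4, 290.2, 172.6], 0.42)]
side [([308.8, 188.0, 340.4, 198.3], 0.53), ([310.7, 185.6, 336.6, 195.9], 0.67)]
pin pred [[298.4 143.3]] [[338.7 182.5]]
```

```bash
cat > red.py <<'E'
from h import *
s=cam('side');h=cv2.cvtColor(s['frame'],cv2.COLOR_RGB2HSV)
m=(((h[...,0]<=4)|(h[...,0]>=172))&(h[...,1]>120)&(h[...,2]>50)); m[:,:300]=0;m[:,350:]=0;m[:178]=0;m[215:]=0
ys,xs=np.nonzero(m)
for x in range(xs.min(),xs.max()+1): 
  c=ys[xs==x]; print(x,(c.min(),c.max()) if len(c) else None,end=' ')
print()
for th in(0,.2,.4,.6,.8,1.0,1.2):
  print(th,[proj(s,[*rk(-46+d*np.cos(th),21-d*np.sin(th)),.034])[0].round(0).tolist() for d in(0,45,87)])
E
python3 red.py
```

```text
313 (np.int64(188), np.int64(189)) 314 (np.int64(187), np.int64(190)) 315 (np.int64(187), np.int64(190)) 316 (np.int64(187), np.int64(190)) 317 (np.int64(187), np.int64(190)) 318 (np.int64(188), np.int64(191)) 319 (np.int64(189), np.int64(191)) 320 (np.int64(189), np.int64(191)) 321 (np.int64(189), np.int64(191)) 322 (np.int64(189), np.int64(191)) 323 (np.int64(189), np.int64(191)) 324 (np.int64(189), np.int64(191)) 325 (np.int64(189), np.int64(191)) 326 (np.int64(189), np.int64(191)) 327 (np.int64(190), np.int64(191)) 328 (np.int64(191), np.int64(191)) 329 (np.int64(191), np.int64(191)) 330 (np.int64(191), np.int64(192)) 331 (np.int64(191), np.int64(192)) 332 (np.int64(191), np.int64(192)) 333 (np.int64(192), np.int64(192)) 
0 [[314.0, 191.0], [327.0, 187.0], [338.0, 184.0]]
0.2 [[314.0, 191.0], [328.0, 189.0], [340.0, 187.0]]
0.4 [[314.0, 191.0], [328.0, 190.0], [342.0, 190.0]]
0.6 [[314.0, 191.0], [328.0, 192.0], [342.0, 193.0]]
0.8 [[314.0, 191.0], [328.0, 193.0], [341.0, 196.0]]
1.0 [[314.0, 191.0], [327.0, 195.0], [339.0, 199.0]]
1.2 [[314.0, 191.0], [325.0, 196.0], [335.0, 201.0]]
```

The red pixels fit keeper ≈ 0.55–0.6, so the pin is still ahead of the fingers. Continuing, slower at the end.

Request:
move_arm(
  jaw=[-1,-1,-1,-1,-1,-1,-1],
  travel=[
    [7,1.5,0],
    [6.5,1.2,0],
    [6.5,1.2,0],
    [6.5,1.2,0],
    [6.5,1.2,0],
    [6.5,1.2,0],
    [0,0,0],
  ],
  yaw=[-0.085,-0.085,-0.085,-0.085,-0.085,-0.085,0],
)

```text
clock: 27.98
ee_pos: [0.623, 0.3101, 0.0714]
orientation: [0.0, 0.683, 0.73, 0.0]
contact_force: [-1.3, -1.1, 0.7]
grip_width: -0.003
gripper_force: 0.0
```

```bash
echo 0.085|python3 k.py; python3 red.py
```

```text
pos [0.623  0.3101 0.0714] tooly 0.066 F [-1.3 -1.1  0.7]
yaw arg total 0.001
travel total mm (after yaw) [-0.2  0.8 -0.6]
(np.float64(27.490942331037115), np.float64(-2.127408733264099), np.float64(71.44922991221844)) want [28.28235465 -2.39084836]
top []
side [([310.0, 185.1, 336.5, 197.2], 0.43), ([309.0, 186.9, 338.5, 196.4], 0.7)]
pin pred [[285.3 140.6]] [[336.6 176.1]]
320 (np.int64(188), np.int64(188)) 321 None 322 (np.int64(187), np.int64(188)) 323 (np.int64(187), np.int64(188)) 324 (np.int64(187), np.int64(187)) 325 (np.int64(187), np.int64(187)) 326 None 327 (np.int64(186), np.int64(187)) 328 (np.int64(186), np.int64(187)) 329 (np.int64(186), np.int64(187)) 330 None 331 (np.int64(187), np.int64(187)) 332 (np.int64(187), np.int64(187)) 
0 [[314.0, 191.0], [327.0, 187.0], [338.0, 184.0]]
0.2 [[314.0, 191.0], [328.0, 189.0], [340.0, 187.0]]
0.4 [[314.0, 191.0], [328.0, 190.0], [342.0, 190.0]]
0.6 [[314.0, 191.0], [328.0, 192.0], [342.0, 193.0]]
0.8 [[314.0, 191.0], [328.0, 193.0], [341.0, 196.0]]
1.0 [[314.0, 191.0], [327.0, 195.0], [339.0, 199.0]]
1.2 [[314.0, 191.0], [325.0, 196.0], [335.0, 201.0]]
```

Close to shut. Now the final bit, pressing gently until it stops.

Request:
move_arm(
  jaw=[-1,-1,-1,-1,-1],
  travel=[
    [3.2,0.8,0],
    [3.2,0.6,0],
    [1,0,0],
    [1,0,0],
    [0,0,0],
  ],
  yaw=[-0.043,-0.042,0,0,0],
)

```text
clock: 28.75
ee_pos: [0.6234, 0.3179, 0.0714]
orientation: [0.0, 0.653, 0.758, 0.0]
contact_force: [1.1, -1.2, 0.2]
grip_width: 0.003
gripper_force: 0.4
```

Request:
move_arm(
  jaw=[-1,-1,-1,-1,-1],
  travel=[
    [1,0,0],
    [1,0,0],
    [1,0,0],
    [0,0,0],
    [0,0,0],
  ],
  yaw=[0,0,0,0,0],
)

```text
clock: 29.17
ee_pos: [0.6233, 0.3193, 0.0714]
orientation: [0.001, 0.652, 0.758, -0.001]
contact_force: [0.4, -6.6, 0.6]
grip_width: -0.002
gripper_force: 3.1
```

```bash
echo 0|python3 k.py
```

```text
pos [0.6233 0.3193 0.0714] tooly 0.15 F [ 0.4 -6.6  0.6]
yaw arg total -0.0
travel total mm (after yaw) [-2.9  0.8 -0.6]
(np.float64(29.168428293438293), np.float64(6.865983444881964), np.float64(71.36240191112776)) want [30.  4.]
top []
side [([310.8, 182.9, 335.5, 194.7], 0.66)]
pin pred [[283.  140.8]] [[335.7 175.1]]
```

Request:
move_arm(
  jaw=[-1,-1,-1,-1,-1],
  travel=[
    [1,0,0],
    [0,0,0],
    [1,0,0],
    [0,0,0],
    [0,0,0],
  ],
  yaw=[0,0,0,0,0],
)

```text
clock: 29.88
ee_pos: [0.6233, 0.3195, 0.0714]
orientation: [0.002, 0.652, 0.758, -0.003]
contact_force: [0.8, -11.3, 0.9]
grip_width: -0.001
gripper_force: 5.4
```

Request:
move_arm(
  jaw=[-1,-1,-1,-1,-1,-1,-1,-1,-1,-1],
  travel=[
    [-3,0,0],
    [-4,0,0],
    [-8,0,0],
    [-15,0,0],
    [-25,0,0],
    [-25,0,0],
    [-25,0,-25],
    [-25,0,-25],
    [-25,0,-25],
    [0,0,-25],
  ],
  yaw=[0,0,0,0,0,0,0,0,0,0],
)

```text
clock: 30.72
ee_pos: [0.6463, 0.1647, 0.1722]
orientation: [0.0, 0.654, 0.757, -0.001]
contact_force: [0.3, 0.7, 0.4]
grip_width: 0.001
gripper_force: 0.0
```

```bash
python3 red.py | head -1; python3 -c "
from h import *
print(inrack())
r=cam('top');s=cam('side')
for n in('top','side'):
  for t in('keeper','cup_blue','cup_yellow','cup_orange','bottle','tape','board'): print(n,t,[np.round(b['box'],1).tolist() for b in imaging.boxes_of(n,t)[:2]])
h=cv2.cvtColor(r['frame'],cv2.COLOR_RGB2HSV); m=(((h[...,0]<=4)|(h[...,0]>=172))&(h[...,1]>120)); m[:,:270]=0;m[:,325:]=0;m[:130]=0;m[182:]=0
ys,xs=np.nonzero(m); print('red top',[(y,xs[ys==y].min(),xs[ys==y].max()) for y in sorted(set(ys))])
for th in(0,.03,.06,.1): print(th,[proj(r,[*rk(-46+d*np.cos(th),21-d*np.sin(th)),.041])[0].round(1).tolist() for d in(0,45,76,87)])
d=s['frame'][170:200,325:345].min(axis=2); ys,xs=np.nonzero(d<0) 
"
```

```text
312 (np.int64(187), np.int64(188)) 313 (np.int64(187), np.int64(190)) 314 (np.int64(186), np.int64(193)) 315 (np.int64(186), np.int64(193)) 316 (np.int64(186), np.int64(190)) 317 (np.int64(187), np.int64(190)) 318 (np.int64(187), np.int64(189)) 319 (np.int64(187), np.int64(189)) 320 (np.int64(187), np.int64(189)) 321 (np.int64(186), np.int64(189)) 322 (np.int64(186), np.int64(188)) 323 (np.int64(186), np.int64(188)) 324 (np.int64(186), np.int64(188)) 325 (np.int64(185), np.int64(188)) 326 (np.int64(185), np.int64(187)) 327 (np.int64(185), np.int64(187)) 328 (np.int64(184), np.int64(187)) 329 (np.int64(184), np.int64(186)) 330 (np.int64(184), np.int64(186)) 331 (np.int64(185), np.int64(186)) 332 (np.int64(185), np.int64(186)) 333 (np.int64(184), np.int64(185)) 334 (np.int64(184), np.int64(185)) 
(np.float64(31.853522811739914), np.float64(-147.54914324741634), np.float64(179.24766521293856))
top keeper [[282.9, 139.3, 288.3, 176.5]]
top cup_blue [[240.8, 144.7, 248.3, 168.7], [221.5, 202.3, 241.3, 226.7]]
top cup_yellow [[246.2, 146.0, 259.7, 169.4], [417.5, 148.1, 431.3, 167.9]]
top 
[... 1454 characters left out ...]
, (np.int64(165), np.int64(284), np.int64(286)), (np.int64(166), np.int64(284), np.int64(287)), (np.int64(167), np.int64(284), np.int64(288)), (np.int64(168), np.int64(283), np.int64(289)), (np.int64(169), np.int64(283), np.int64(289)), (np.int64(170), np.int64(283), np.int64(289)), (np.int64(171), np.int64(283), np.int64(288)), (np.int64(172), np.int64(284), np.int64(288)), (np.int64(173), np.int64(285), np.int64(287))]
0 [[286.7, 169.1], [284.9, 154.2], [283.7, 144.0], [283.3, 140.4]]
0.03 [[286.7, 169.1], [285.4, 154.1], [284.5, 143.9], [284.2, 140.3]]
0.06 [[286.7, 169.1], [285.8, 154.1], [285.3, 143.8], [285.1, 140.2]]
0.1 [[286.7, 169.1], [286.5, 154.1], [286.3, 143.8], [286.3, 140.2]]
```

The bar's slope in the top view (286 → 283.1 px over the bar) matches keeper = 0. The stack and the bystanders are unmoved and the arm is clear, so I'm handing in.

```bash
python3 -c "
from plant import env
print(env.finish_job())"
```

```text
the job is handed in; nothing more can be done
None
```

The job is handed in at about 31 s of 72 s: camera checks showed all three cups nested and the backstop fully back, the red keeper bar shut across the channel behind them, and the bottle, tape roll and circuit board where they were.

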